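# Load sample tubes into the gravity feed chute, caps to the blue side

### The arm

A 6-joint arm with a two-finger parallel gripper is mounted at the origin on a cart in front of the work surface, level with it; the furniture and walls round the work are solid. World frame = base frame: x ahead of the robot, y to its left, z up, the work surface at z = 0. Lengths are in m, angles in degrees, forces in N, time in s.
With the tool pointing down it reaches from about 0.4 to 0.825 m from the base axis. Payload 7 kg.
Tool frame: the origin (TCP) lies midway between the tips of the shut fingers; the grasp point (between the pads) lies 19 mm behind it (ctrl.hold_point_z is the distance from the TCP to the grasp point, in m); z points along the fingers, y is the line along which they close (so a half turn about z gives the same grasp; the last joint's range is limited). The gripper opens to 88 mm and grips with 3 to 60 N. Pads are 19 mm wide; open, the fingers measure 130 mm over their backs; the gripper's body (78 mm by 193 mm) begins 47 mm behind the grasp point.
Start: joints at [86.121, 20.546, 0.682, 0, -70.136, -16.507], TCP at [0.235, 0.633, 0.227] pointing down, gripper open.
Joint ranges: [-176.03, 176.03], [-82.01, 121.73], [-58.28, 71.71], [-173.87, 95.51], [-174.79, -0.11], [-173.66, 173.66]. Speed limits (degrees/s): [136.94, 136.94, 172.46, 180, 180, 180].

### API

Orientations are given as [roll, pitch, yaw] about the fixed x, y, z axes, in that order (R = Rz(yaw) Ry(pitch) Rx(roll)).
In Python, from plant import ctrl gives the robot as it stands.
- The arm moves only by the tool apply_moves, never from a script. Its argument "deltas" is a list of rows, each an object with "fingers": the finger opening in mm, from 0 to 87.6; "delta_pos": the shift along the tool's x, y, z in mm, a list of three; "angular": the turn, a rotation vector about the tool's x, y, z in degrees, a list of three. A call has 1 to 10 rows; each row is the pose to reach, as a shift and turn from the pose commanded when the call began, along the tool's axes at that moment; what a row does not reach only later rows make up. A row lasts 1/10 s, in which the tool goes at most 50 mm and 8.59 degrees, less where a joint would pass 70% of its speed; a pose out of reach is approached as far as the arm can. A call with a gripper value outside its range is refused whole. The fingers move at their own pace and stop on an object; the grip force is fixed at half the most. Time passes only in rows, so rows that repeat a pose let the fingers close. It gives the time, the measured TCP pose, the force, the opening and the grip force at its end, in the units of the state.
- ctrl.get_obs(): the state, without advancing time (a new reading comes with each control period).
- ctrl.snapshot(name): name is "scene" or "top"; returns the picture (384x512x3 uint8, red, green, blue); there is no depth.
- ctrl.camera_params(name): a dict with "fx", "fy", "cx", "cy" (pixels), "dist_coeffs" ([k1, k2, p1, p2, k3] as OpenCV has them; the pictures are not rectified), "cam_to_world" (4x4, takes a point from camera to world coordinates). Camera axes: x right, y up, looking along -z (the intrinsics and any distortion apply to the point x, -y, -z); pixel columns grow to the right and rows downward; lengths in m; the calibration is good to about 2 mm. A picture is of the moment at which its call begins. camera_params takes no time and is no camera call.
- ctrl.close_job(): hands the job in; it is judged then, once.
The state is a dict: "clock": time; "joint_pos": joint angles; "qvel": joint speeds; "tau": joint torques, N m; "tool_pos": TCP position; "orientation": TCP orientation; "force": force on the tool from outside, world axes, zero at the start; "moment": the same for the moment, N m; "opening": finger opening in m; "gripper_force": force on a finger pad.
Only numpy, scipy, OpenCV 4.12 (cv2) and the standard library are available. Lean on these libraries where they do the work, as an engineer would, in place of code of your own. Each camera call takes 0.05 s, during which the arm holds its last target. There are 200 camera calls.

### The job

Load the two blue-capped tubes that lie on the worktop into the gravity feed chute: lay each one across the two rails at the open upper end, cap towards the chute's blue side wall, and let it roll down under the clear hood until they rest one behind the other at the bottom. Leave the orange-capped tube where it lies.

Things in the scene. Friction and masses are not known exactly. Their poses are not given: they have to be found in the camera images.
- tube_blue_a_mid (a point): one of the two blue-capped tubes to load, a 50 ml tube lying on the worktop, 118 mm long: white body 29 mm in diameter, 105 mm long, blue cap 34 mm in diameter, 13 mm long; under 100 g; it can roll. The point is on its axis, 54 mm from the foot end, about 16 mm above the worktop: grasp across the body here. The z axis runs along the tube towards the cap.
- tube_blue_b_mid (a point): the other blue-capped tube to load, a 50 ml tube lying on the worktop, 118 mm long: white body 29 mm in diameter, 105 mm long, blue cap 34 mm in diameter, 13 mm long; under 100 g; it can roll. The point is on its axis, 54 mm from the foot end, about 16 mm above the worktop: grasp across the body here. The z axis runs along the tube towards the cap.
- tube_orange_mid (a point): the orange-capped tube, to be left alone; like the others but with an orange cap. The point is on its axis, 54 mm from the foot end; z axis towards the cap.
- chute_load (a point): where a tube's centre point is when it lies on the chute's rails at the open upper end, about 77 mm above the worktop. z axis up, x axis level and uphill, y axis across the chute to the blue wall: a loaded tube's z axis lies along this y. Between the rails is an open gap, 32 mm to the grey and 28 mm to the blue side of this point, over 40 mm deep, for the fingertips.
- feed_chute: fixed chute, 235 x 162 mm, sloping down 9 degrees to its -x end; origin at its underside, axes as chute_load. Tubes roll by themselves on two steel rails. Blue (+y) and grey (-y) side walls, 28 mm above the rails (38 with flared lips), inner faces 75 and 65 mm from the loading point. The rails end 57 mm uphill of that point; a clear hood, 51 mm above the rails, begins 85 mm downhill of it.
- chute_cap_wall (a point): top edge of the blue side wall (the cap side) of the chute, 78 mm across the chute from the loading point; axes as chute_load. The end stop is 163 mm downhill of the loading point: loaded tubes have their centre points about 146 and 112 mm downhill of it and 23 and 18 mm below it.
Mind the look-alikes: they are no part of the job. What is shaped like the part that bears tube_blue_b_mid but purple is not meant.

How it is judged:
By the outcome, as a careful person would: the job done as asked, in the order asked, and still so for the second after the job is handed in, with the robot touching nothing.
It also fails if it takes over 61 s, if anything falls off the work surface, if the arm or the gripper's body presses on something with over 40 N, if the wrist force passes 120 N, or if a joint passes its speed limit or range.

## Working session

There is one attempt and no reset: what is moved stays moved. The work goes in short steps, Python scripts to look and compute and a tool call to move; the robot and the scene stay as the last step left them, time stands still between calls to the robot, and variables do not carry over. Pictures are saved under pics/ and viewed, at most 10 in all, crops included, and the job is handed in when it is done.

Besides the shell and the picture viewer there is one more tool, called after ">>>" by a JSON object that holds its "fn" and its "kwargs". apply_moves: Moves the arm, as the interface text tells. Its arguments: {"type":"object","properties":{"deltas":{"type":"array"}},"required":["deltas"]}

```bash
mkdir -p pics; python3 - <<'E'
from plant import ctrl
import cv2,numpy as np
for n in("scene","top"):
    cv2.imwrite(f"pics/{n}0.png",ctrl.snapshot(n)[:,:,::-1])
    p=ctrl.camera_params(n);print(n,p["fx"],p["cx"],p["cy"],p["dist_coeffs"],np.round(p["cam_to_world"],3).tolist())
o=ctrl.get_obs();print(o["tool_pos"],o["orientation"],o["clock"],ctrl.hold_point_z)
E
```

```text
scene 467.957127822487 262.0456745463496 186.27622110438222 [-0.08442154  0.          0.          0.          0.        ] [[0.729, -0.408, 0.55, 1.207], [0.684, 0.411, -0.602, -0.654], [0.02, 0.815, 0.579, 0.757], [0.0, 0.0, 0.0, 1.0]]
top 462.8809694341538 254.76371379819656 185.89256112403183 [0.02675768 0.         0.         0.         0.        ] [[0.0, 0.99, -0.144, 0.379], [-1.0, 0.002, 0.016, 0.075], [0.016, 0.144, 0.989, 1.373], [0.0, 0.0, 0.0, 1.0]]
[0.23499907 0.63233645 0.22573616] [ 1.79918776e+02 -5.78800000e-03 -2.03930927e+01] 0.1 0.0188
```

View pics/scene0.png

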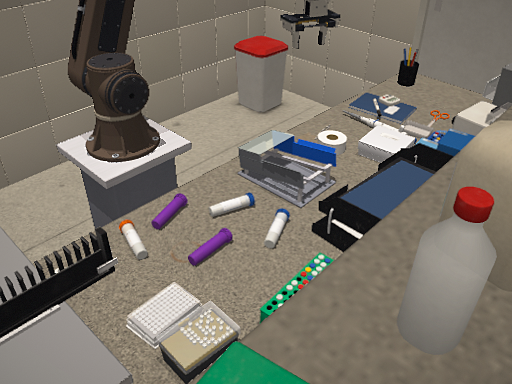

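View pics/top0.png

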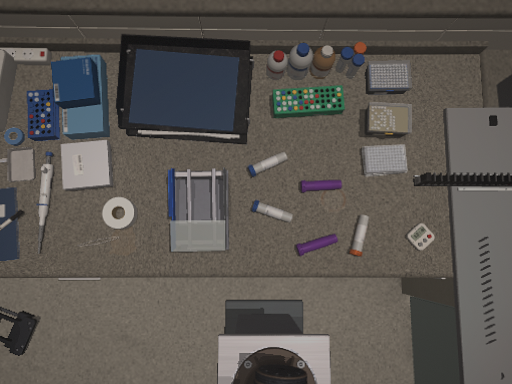

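The top view shows two white tubes with blue caps at (268,163) and (272,212). The things they could be mistaken for are the purple tubes at (321,185) and (317,244), the orange-capped tube at (360,235), and the standing bottles at (302,55) and (350,58). In the chute, the blue wall is on the left (x≈171), the hood is at the bottom and the open end is at the top (y≈175). I'll check this in an enlarged crop.

```bash
python3 - <<'E'
import cv2
t=cv2.imread("pics/top0.png")
cv2.imwrite("pics/c1.png",cv2.resize(t[140:260,155:315],None,fx=5,fy=5,interpolation=cv2.INTER_CUBIC))
t=cv2.imread("pics/scene0.png")
cv2.imwrite("pics/c2.png",cv2.resize(t[125:255,195:345],None,fx=4.6,fy=4.6,interpolation=cv2.INTER_CUBIC))
E
```

```text
(no output)
```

View pics/c1.png

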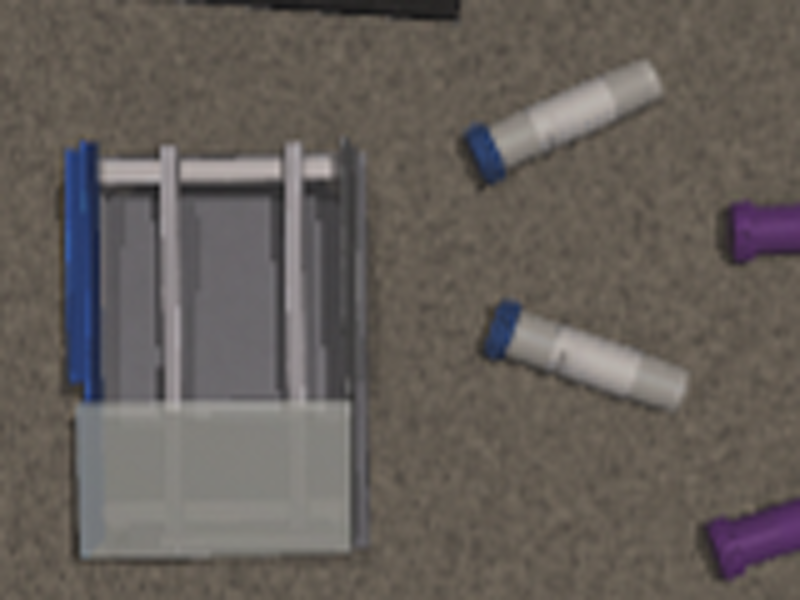

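View pics/c2.png

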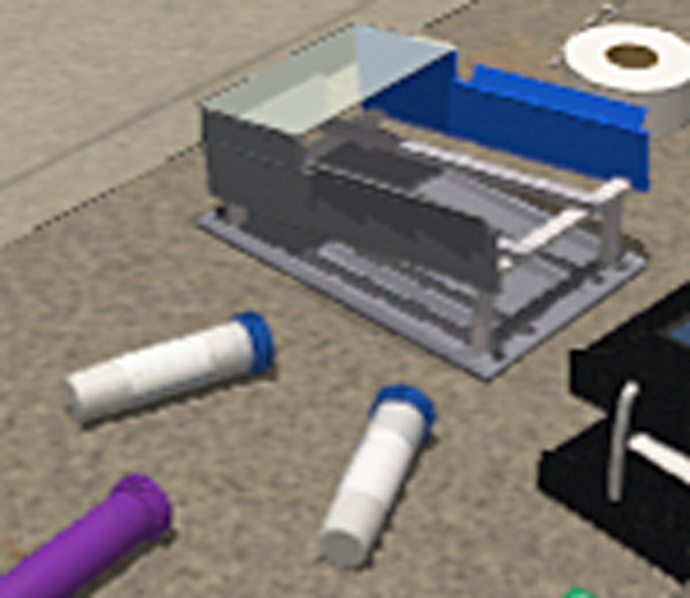

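```bash
cat > h.py <<'E'
from plant import ctrl
import cv2,numpy as np
def ray(n,uv,z):
    p=ctrl.camera_params(n);K=np.array([[p["fx"],0,p["cx"]],[0,p["fy"],p["cy"]],[0,0,1]])
    x,y=cv2.undistortPoints(np.array([[uv]],float),K,np.array(p["dist_coeffs"]))[0,0]
    T=np.array(p["cam_to_world"]);d=T[:3,:3]@[x,-y,-1];o=T[:3,3]
    return o+d*(z-o[2])/d[2]
def top(c,z): return ray("top",(c[0]/5+154.6,c[1]/5+139.6),z)
def sc(c,z): return ray("scene",(c[0]/4.6+194.6,c[1]/4.6+124.6),z)
def loc(P,Q):  # P cap end, Q foot end
    v=(P-Q)[:2];L=np.linalg.norm(v);u=v/L
    return (Q[:2]+u*(.054+(L-.118)/2)).round(4),np.degrees(np.arctan2(u[1],u[0])).round(1),L.round(4)
E
python3 - <<'E'
from h import *
print("A",loc(top((477,157),.016),top((653,78),.016)))
print("B",loc(top((494,329),.016),top((683,390),.016)))
print("Ascene",loc(sc((405,395),.017),sc((343,548),.0145)))
print("Bscene",loc(sc((262,342),.017),sc((75,400),.0145)))
for n,c,z in[("railL end",(168,146),.071),("railR end",(293,142),.071),("gapL",(177,160),.071),("gapR",(285,160),.071),("railL hood",(172,398),.052),("railR hood",(297,398),.052),("hoodL",(78,403),.10),("hoodR",(350,402),.10),("bluewall top inner at upper end",(96,143),.099),("grey",(345,143),.099)]:print(n,top(c,z).round(4))
for n,c,z in[("railL end",(622,185),.071),("railR end",(504,262),.071),("hoodR corner",(305,134),.10),("hoodL corner",(455,50),.10)]:print("sc",n,sc(c,z).round(4))
E
```

```text
A (array([0.6478, 0.0102]), np.float64(114.7), np.float64(0.1159))
B (array([ 0.4994, -0.003 ]), np.float64(72.1), np.float64(0.1166))
Ascene (array([0.6458, 0.014 ]), np.float64(116.9), np.float64(0.1283))
Bscene (array([ 0.503, -0.004]), np.float64(70.4), np.float64(0.1152))
railL end [0.6175 0.2438 0.071 ]
railR end [0.6201 0.1727 0.071 ]
gapL [0.6095 0.2385 0.071 ]
gapR [0.6097 0.1771 0.071 ]
railL hood [0.4753 0.2409 0.052 ]
railR hood [0.4754 0.1699 0.052 ]
hoodL [0.4691 0.2861 0.1   ]
hoodR [0.4697 0.1374 0.1   ]
bluewall top inner at upper end [0.614  0.2801 0.099 ]
grey [0.6144 0.1416 0.099 ]
sc railL end [0.6176 0.2643 0.071 ]
sc railR end [0.6183 0.1521 0.071 ]
sc hoodR corner [0.4772 0.1383 0.1   ]
sc hoodL corner [0.4745 0.2781 0.1   ]
```

```bash
cat >> h.py <<'E'
from scipy.spatial.transform import Rotation as R
def mv(*wps):  # waypoints (x,y,z,yaw) -> deltas in tool axes from present pose
    o=ctrl.get_obs();T=R.from_euler("xyz",o["orientation"],degrees=True);p=o["tool_pos"]
    print("now",o["clock"],np.round(p,4),np.round(o["orientation"],1))
    for w in wps:
        print(w,T.inv().apply(np.array(w[:3])-p).__mul__(1000).round(1).tolist(),(T.inv()*R.from_euler("xyz",[180,0,w[3]],degrees=True)).as_rotvec(degrees=True).round(2).tolist())
E
python3 -c "
from h import *
mv((.647,.011,.2,-65),(.647,.011,.1,-65))"
```

```text
now 0.1 [0.235  0.6323 0.2257] [179.9  -0.  -20.4]
(0.647, 0.011, 0.2, -65) [602.7, 438.8, 26.4] [0.07, -0.04, 44.61]
(0.647, 0.011, 0.1, -65) [602.7, 438.6, 126.4] [0.07, -0.04, 44.61]
```

>>> {"fn": "apply_moves", "kwargs": {"deltas": [{"fingers":65,"delta_pos":[303,219,5],"angular":[0,0,22]},{"fingers":65,"delta_pos":[303,219,5],"angular":[0,0,22]},{"fingers":65,"delta_pos":[303,219,5],"angular":[0,0,22]},{"fingers":65,"delta_pos":[303,219,5],"angular":[0,0,22]},{"fingers":65,"delta_pos":[303,219,5],"angular":[0,0,22]},{"fingers":65,"delta_pos":[303,219,5],"angular":[0,0,22]},{"fingers":65,"delta_pos":[303,219,5],"angular":[0,0,22]},{"fingers":65,"delta_pos":[303,219,5],"angular":[0,0,22]},{"fingers":65,"delta_pos":[303,219,5],"angular":[0,0,22]},{"fingers":65,"delta_pos":[303,219,5],"angular":[0,0,22]}]}}

```text
clock: 1.1
tool_pos: [0.4431, 0.3213, 0.2214]
orientation: [180.0, 0.0, -42.5]
force: [-0.0, -0.0, 0.4]
opening: 0.0651
gripper_force: 0.0
```

```bash
python3 -c "
from h import *
mv((.647,.011,.15,-65),(.647,.011,.05,-65))"
```

```text
now 1.1 [0.4431 0.3213 0.2214] [180.    0.  -42.5]
(0.647, 0.011, 0.15, -65) [360.0, 91.1, 71.4] [0.01, 0.01, 22.52]
(0.647, 0.011, 0.05, -65) [360.0, 91.1, 171.4] [0.01, 0.01, 22.52]
```

>>> {"fn": "apply_moves", "kwargs": {"deltas": [{"fingers":65,"delta_pos":[360,91,71],"angular":[0,0,22.5]},{"fingers":65,"delta_pos":[360,91,71],"angular":[0,0,22.5]},{"fingers":65,"delta_pos":[360,91,71],"angular":[0,0,22.5]},{"fingers":65,"delta_pos":[360,91,71],"angular":[0,0,22.5]},{"fingers":65,"delta_pos":[360,91,71],"angular":[0,0,22.5]},{"fingers":65,"delta_pos":[360,91,71],"angular":[0,0,22.5]},{"fingers":65,"delta_pos":[360,91,71],"angular":[0,0,22.5]},{"fingers":65,"delta_pos":[360,91,71],"angular":[0,0,22.5]},{"fingers":65,"delta_pos":[360,91,110],"angular":[0,0,22.5]},{"fingers":65,"delta_pos":[360,91,141],"angular":[0,0,22.5]}]}}

```text
clock: 2.1
tool_pos: [0.6478, 0.0122, 0.0788]
orientation: [-180.0, 0.0, -64.9]
force: [0.1, 0.9, -0.9]
opening: 0.0649
gripper_force: 0.0
```

```bash
python3 -c "
from h import *
mv((.647,.011,.003,-65))
t=ctrl.snapshot('scene')[:,:,::-1]
cv2.imwrite('pics/s1.png',cv2.resize(t[125:275,195:345],None,fx=4,fy=4))"
```

```text
now 2.1 [0.6478 0.0122 0.0788] [-180.     0.   -64.9]
(0.647, 0.011, 0.003, -65) [0.8, 1.2, 75.8] [-0.0, 0.02, 0.07]
```

View pics/s1.png

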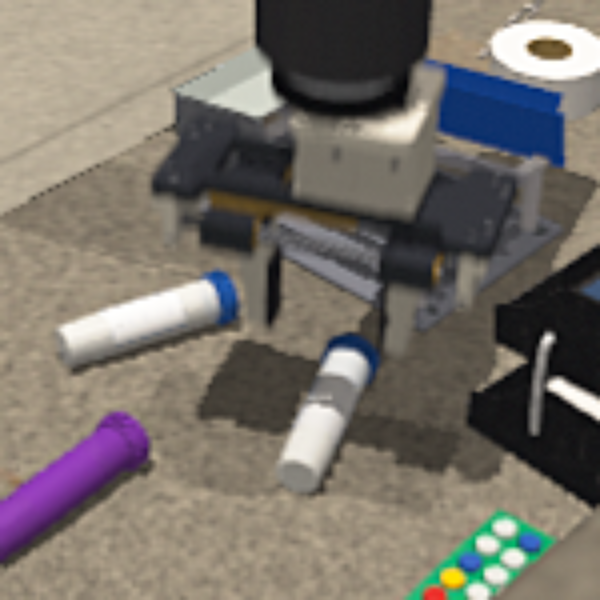

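The fingers, with tips at (262,325) and (395,350) in the crop, straddle the white blue-capped tube A and point along its body. Tube B is clear of them. I'll descend and grip.

>>> {"fn": "apply_moves", "kwargs": {"deltas": [{"fingers":65,"delta_pos":[0.8,1,40],"angular":[0,0,0]},{"fingers":65,"delta_pos":[0.8,1,65],"angular":[0,0,0]},{"fingers":65,"delta_pos":[0.8,1,75],"angular":[0,0,0]},{"fingers":65,"delta_pos":[0.8,1,75],"angular":[0,0,0]},{"fingers":20,"delta_pos":[0.8,1,75],"angular":[0,0,0]},{"fingers":20,"delta_pos":[0.8,1,75],"angular":[0,0,0]},{"fingers":20,"delta_pos":[0.8,1,75],"angular":[0,0,0]},{"fingers":20,"delta_pos":[0.8,1,75],"angular":[0,0,0]},{"fingers":20,"delta_pos":[0.8,1,75],"angular":[0,0,0]},{"fingers":20,"delta_pos":[0.8,1,75],"angular":[0,0,0]}]}}

```text
clock: 3.15
tool_pos: [0.6449, 0.0111, 0.0057]
orientation: [179.8, 0.0, -64.8]
force: [-5.0, -2.3, -1.0]
opening: 0.0285
gripper_force: 30.0
```

>>> {"fn": "apply_moves", "kwargs": {"deltas": [{"fingers":20,"delta_pos":[0,0,-30],"angular":[0,0,0]},{"fingers":20,"delta_pos":[0,0,-70],"angular":[0,0,0]},{"fingers":20,"delta_pos":[0,0,-110],"angular":[0,0,0]},{"fingers":20,"delta_pos":[0,0,-150],"angular":[0,0,0]},{"fingers":20,"delta_pos":[0,0,-165],"angular":[0,0,0]},{"fingers":20,"delta_pos":[0,0,-165],"angular":[0,0,0]}]}}

```text
clock: 3.75
tool_pos: [0.649, 0.0122, 0.1757]
orientation: [-179.6, -0.1, -64.8]
force: [0.3, -0.2, -0.3]
opening: 0.0282
gripper_force: 30.0
```

```bash
python3 -c "
from h import *
mv((.56,.2075,.17,-89),(.56,.2075,.066,-89))"
```

```text
now 3.75 [0.649  0.0122 0.1757] [-1.796e+02 -1.000e-01 -6.480e+01]
(0.56, 0.2075, 0.17, -89) [-214.7, -2.6, 5.3] [-0.43, -0.01, 24.21]
(0.56, 0.2075, 0.066, -89) [-214.8, -1.8, 109.3] [-0.43, -0.01, 24.21]
```

>>> {"fn": "apply_moves", "kwargs": {"deltas": [{"fingers":20,"delta_pos":[-45,-0.5,2],"angular":[0,0,5]},{"fingers":20,"delta_pos":[-85,-1,5],"angular":[0,0,10]},{"fingers":20,"delta_pos":[-125,-1.5,5],"angular":[0,0,15]},{"fingers":20,"delta_pos":[-165,-2,5],"angular":[0,0,20]},{"fingers":20,"delta_pos":[-200,-2.6,5],"angular":[0,0,24.2]},{"fingers":20,"delta_pos":[-214.7,-2.6,5],"angular":[0,0,24.2]},{"fingers":20,"delta_pos":[-214.7,-2.6,5],"angular":[0,0,24.2]},{"fingers":20,"delta_pos":[-214.7,-2.6,35],"angular":[0,0,24.2]},{"fingers":20,"delta_pos":[-214.7,-2.6,60],"angular":[0,0,24.2]},{"fingers":20,"delta_pos":[-214.7,-2.6,60],"angular":[0,0,24.2]}]}}

```text
clock: 4.75
tool_pos: [0.5562, 0.2044, 0.1071]
orientation: [179.7, -0.2, -89.1]
force: [-0.9, 0.1, -0.4]
opening: 0.0289
gripper_force: 30.0
```

```bash
python3 -c "
from h import *
mv((.56,.2075,.066,-89))
t=ctrl.snapshot('scene')[:,:,::-1];u=ctrl.snapshot('top')[:,:,::-1]
a=cv2.resize(t[90:210,225:345],None,fx=3.3,fy=3.3,interpolation=2);b=cv2.resize(u[140:260,155:275],None,fx=3.3,fy=3.3,interpolation=2)
cv2.imwrite('pics/s2.png',np.hstack([a,b]))"
```

```text
now 4.75 [0.5562 0.2044 0.1071] [179.7  -0.2 -89.1]
(0.56, 0.2075, 0.066, -89) [-3.2, -4.1, 41.1] [0.33, -0.2, -0.09]
```

View pics/s2.png

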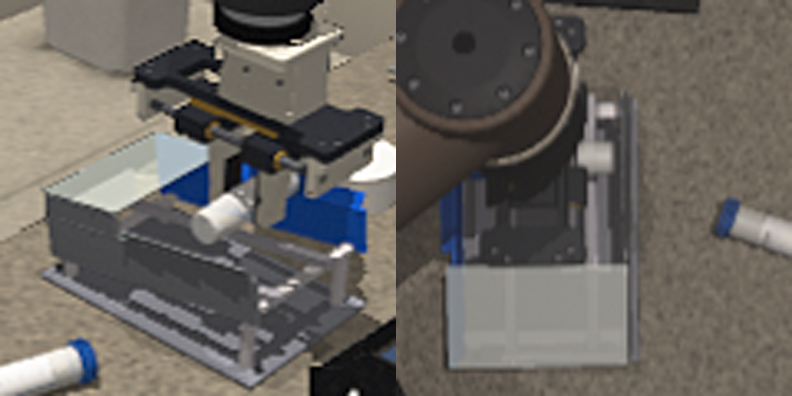

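The tube hangs level over the rails with its cap on the blue side. Its foot is at about (612,156) in the right half of the crop, just inside the grey wall at about (625,156).

```bash
python3 -c "
from h import *
print(ray('top',(155+216/3.3,140+156/3.3),.117))
mv((.56,.2075,.08,-89),(.56,.2075,.066,-89))"
```

```text
[0.55804319 0.14872058 0.117     ]
now 4.85 [0.5585 0.2056 0.1107] [ 1.80e+02 -1.00e-01 -8.91e+01]
(0.56, 0.2075, 0.08, -89) [-1.9, -1.6, 30.7] [0.04, -0.07, -0.06]
(0.56, 0.2075, 0.066, -89) [-1.9, -1.6, 44.7] [0.04, -0.07, -0.06]
```

>>> {"fn": "apply_moves", "kwargs": {"deltas": [{"fingers":20,"delta_pos":[-2,0,15],"angular":[0,0,0]},{"fingers":20,"delta_pos":[-2,0,28],"angular":[0,0,0]},{"fingers":20,"delta_pos":[-2,0,36],"angular":[0,0,0]},{"fingers":20,"delta_pos":[-2,0,40],"angular":[0,0,0]},{"fingers":20,"delta_pos":[-2,0,40],"angular":[0,0,0]},{"fingers":20,"delta_pos":[-2,0,40],"angular":[0,0,0]}]}}

```text
clock: 5.45
tool_pos: [0.5584, 0.2084, 0.071]
orientation: [-180.0, 0.0, -89.1]
force: [-0.0, 0.3, -0.3]
opening: 0.0286
gripper_force: 30.0
```

Next I'll lower in 1–2 mm steps until it touches.

>>> {"fn": "apply_moves", "kwargs": {"deltas": [{"fingers":20,"delta_pos":[0,0,1.5],"angular":[0,0,0]},{"fingers":20,"delta_pos":[0,0,3],"angular":[0,0,0]},{"fingers":20,"delta_pos":[0,0,4],"angular":[0,0,0]},{"fingers":20,"delta_pos":[0,0,4],"angular":[0,0,0]},{"fingers":20,"delta_pos":[0,0,4],"angular":[0,0,0]}]}}

```text
clock: 5.95
tool_pos: [0.5582, 0.2085, 0.0669]
orientation: [-180.0, 0.0, -89.1]
force: [-1.1, 1.1, 2.4]
opening: 0.0287
gripper_force: 30.0
```

>>> {"fn": "apply_moves", "kwargs": {"deltas": [{"fingers":40,"delta_pos":[0,0,0],"angular":[0,0,0]},{"fingers":45,"delta_pos":[0,0,0],"angular":[0,0,0]},{"fingers":45,"delta_pos":[0,0,0],"angular":[0,0,0]},{"fingers":45,"delta_pos":[0,0,-10],"angular":[0,0,0]},{"fingers":45,"delta_pos":[0,0,-20],"angular":[0,0,0]},{"fingers":45,"delta_pos":[0,0,-35],"angular":[0,0,0]},{"fingers":45,"delta_pos":[0,0,-60],"angular":[0,0,0]},{"fingers":45,"delta_pos":[0,0,-90],"angular":[0,0,0]},{"fingers":65,"delta_pos":[0,0,-100],"angular":[0,0,0]},{"fingers":65,"delta_pos":[0,0,-100],"angular":[0,0,0]}]}}

```text
clock: 6.95
tool_pos: [0.5591, 0.209, 0.1693]
orientation: [-179.8, 0.2, -89.1]
force: [-0.6, 0.4, -0.1]
opening: 0.0557
gripper_force: 0.0
```

```bash
python3 -c "
from h import *
mv((.5,-.003,.15,-108),(.5,-.003,.08,-108))
t=ctrl.snapshot('scene')[:,:,::-1]
cv2.imwrite('pics/s3.png',cv2.resize(t[100:250,195:345],None,fx=4,fy=4,interpolation=2))"
```

```text
now 6.95 [0.5591 0.209  0.1693] [-179.8    0.2  -89.1]
(0.5, -0.003, 0.15, -108) [211.1, 62.6, 18.5] [-0.2, 0.19, 18.92]
(0.5, -0.003, 0.08, -108) [211.3, 62.9, 88.5] [-0.2, 0.19, 18.92]
```

View pics/s3.png

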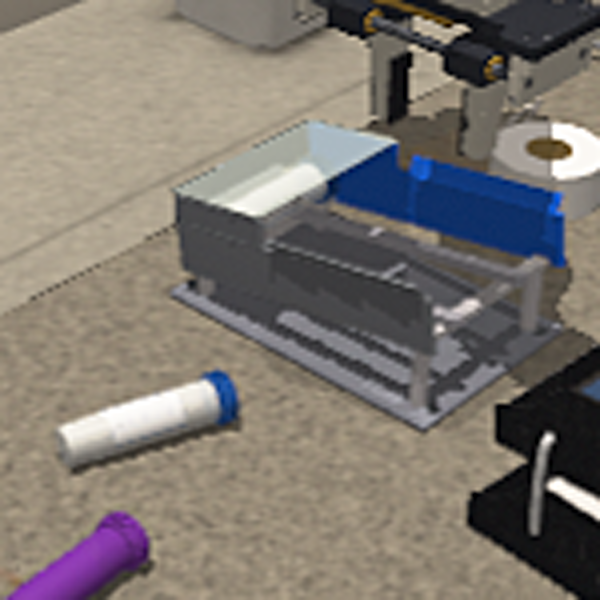

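Tube A has rolled down and lies under the hood at about (285,190). Tube B is undisturbed at about (145,420), so I'll go for it.

>>> {"fn": "apply_moves", "kwargs": {"deltas": [{"fingers":65,"delta_pos":[48,14,0],"angular":[0,0,6]},{"fingers":65,"delta_pos":[95,28,5],"angular":[0,0,12]},{"fingers":65,"delta_pos":[140,42,10],"angular":[0,0,18.9]},{"fingers":65,"delta_pos":[185,55,18],"angular":[0,0,18.9]},{"fingers":65,"delta_pos":[211,63,18],"angular":[0,0,18.9]},{"fingers":65,"delta_pos":[211,63,50],"angular":[0,0,18.9]},{"fingers":65,"delta_pos":[211,63,88],"angular":[0,0,18.9]},{"fingers":65,"delta_pos":[211,63,88],"angular":[0,0,18.9]},{"fingers":65,"delta_pos":[211,63,88],"angular":[0,0,18.9]}]}}

```text
clock: 7.9
tool_pos: [0.4978, -0.004, 0.0781]
orientation: [179.9, -0.1, -108.0]
force: [1.0, -0.5, -0.1]
opening: 0.0651
gripper_force: 0.0
```

```bash
python3 -c "
from h import *
mv((.5,-.003,.005,-108))
t=ctrl.snapshot('scene')[:,:,::-1]
cv2.imwrite('pics/s4.png',cv2.resize(t[125:275,175:325],None,fx=4,fy=4,interpolation=2))"
```

```text
now 7.9 [ 0.4978 -0.004   0.0781] [ 1.799e+02 -1.000e-01 -1.080e+02]
(0.5, -0.003, 0.005, -108) [-1.8, -2.0, 73.1] [0.13, -0.13, 0.03]
```

View pics/s4.png

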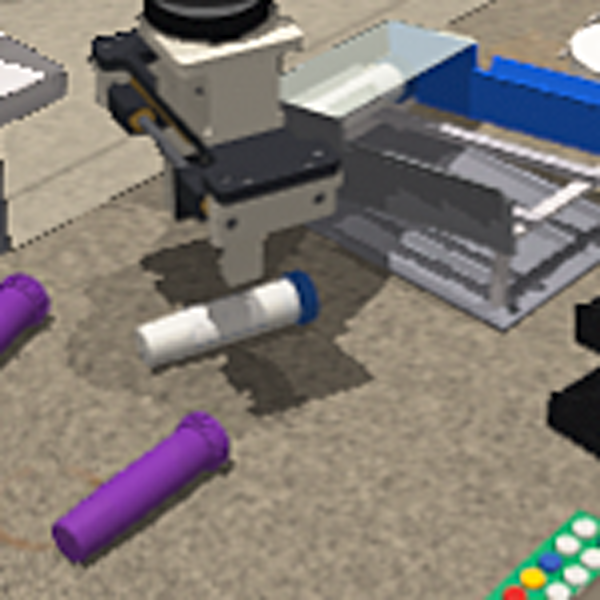

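The near finger, at (243,265), is in line with the tube's mid band at (235,312), and will come down on its near side. The neighbouring purple tube is clear. I'll descend.

>>> {"fn": "apply_moves", "kwargs": {"deltas": [{"fingers":65,"delta_pos":[0,0,40],"angular":[0,0,0]},{"fingers":65,"delta_pos":[0,0,65],"angular":[0,0,0]},{"fingers":65,"delta_pos":[0,0,73],"angular":[0,0,0]},{"fingers":65,"delta_pos":[0,0,73],"angular":[0,0,0]},{"fingers":20,"delta_pos":[0,0,73],"angular":[0,0,0]},{"fingers":20,"delta_pos":[0,0,73],"angular":[0,0,0]},{"fingers":20,"delta_pos":[0,0,73],"angular":[0,0,0]},{"fingers":20,"delta_pos":[0,0,73],"angular":[0,0,0]},{"fingers":20,"delta_pos":[0,0,73],"angular":[0,0,0]},{"fingers":20,"delta_pos":[0,0,73],"angular":[0,0,0]}]}}

```text
clock: 8.95
tool_pos: [0.4986, -0.0036, 0.0058]
orientation: [-180.0, 0.0, -108.0]
force: [-0.8, 0.6, 3.3]
opening: 0.0283
gripper_force: 29.9
```

>>> {"fn": "apply_moves", "kwargs": {"deltas": [{"fingers":20,"delta_pos":[0,0,-30],"angular":[0,0,0]},{"fingers":20,"delta_pos":[0,0,-70],"angular":[0,0,0]},{"fingers":20,"delta_pos":[0,0,-110],"angular":[0,0,0]},{"fingers":20,"delta_pos":[0,0,-150],"angular":[0,0,0]},{"fingers":20,"delta_pos":[0,0,-165],"angular":[0,0,0]},{"fingers":20,"delta_pos":[0,0,-165],"angular":[0,0,0]},{"fingers":20,"delta_pos":[0,0,-165],"angular":[0,0,0]}]}}

```text
clock: 9.65
tool_pos: [0.498, -0.0037, 0.1702]
orientation: [180.0, 0.0, -108.0]
force: [-0.5, -0.9, -1.7]
opening: 0.0283
gripper_force: 29.9
```

```bash
python3 -c "
from h import *
mv((.559,.2085,.17,-89),(.559,.2085,.11,-89))"
```

```text
now 9.65 [ 0.498  -0.0037  0.1702] [ 180.    0. -108.]
(0.559, 0.2085, 0.17, -89) [-220.6, 7.6, 0.3] [0.01, 0.02, -19.0]
(0.559, 0.2085, 0.11, -89) [-220.6, 7.6, 60.3] [0.01, 0.02, -19.0]
```

>>> {"fn": "apply_moves", "kwargs": {"deltas": [{"fingers":20,"delta_pos":[-45,1.5,0],"angular":[0,0,-4]},{"fingers":20,"delta_pos":[-85,3,0],"angular":[0,0,-8]},{"fingers":20,"delta_pos":[-125,4.5,0],"angular":[0,0,-12]},{"fingers":20,"delta_pos":[-165,6,0],"angular":[0,0,-16]},{"fingers":20,"delta_pos":[-205,7,0],"angular":[0,0,-19]},{"fingers":20,"delta_pos":[-220.6,7.6,0],"angular":[0,0,-19]},{"fingers":20,"delta_pos":[-220.6,7.6,20],"angular":[0,0,-19]},{"fingers":20,"delta_pos":[-220.6,7.6,45],"angular":[0,0,-19]},{"fingers":20,"delta_pos":[-220.6,7.6,55],"angular":[0,0,-19]},{"fingers":20,"delta_pos":[-220.6,7.6,55],"angular":[0,0,-19]}]}}

```text
clock: 10.65
tool_pos: [0.5579, 0.2072, 0.113]
orientation: [179.8, -0.2, -89.0]
force: [0.2, -0.5, -0.1]
opening: 0.0285
gripper_force: 29.9
```

```bash
python3 -c "
from h import *
t=ctrl.snapshot('scene')[:,:,::-1];u=ctrl.snapshot('top')[:,:,::-1]
mv((.559,.2085,.067,-89))
a=cv2.resize(t[90:210,225:345],None,fx=3.3,fy=3.3,interpolation=2);b=cv2.resize(u[140:260,155:275],None,fx=3.3,fy=3.3,interpolation=2)
cv2.imwrite('pics/s5.png',np.hstack([a,b]))"
```

```text
now 10.75 [0.5595 0.2082 0.1157] [180.  -0. -89.]
(0.559, 0.2085, 0.067, -89) [-0.3, 0.5, 48.7] [0.01, -0.04, 0.0]
```

View pics/s5.png

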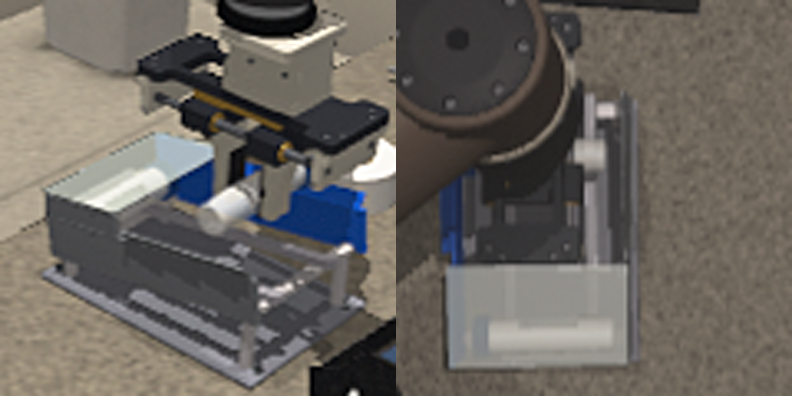

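Tube A rests square at the bottom of the chute, at about (550,333) in the right half of the crop with its cap to the left. Tube B hangs over the loading point with its foot at (604,156), inside the grey wall. I'll lower and release.

>>> {"fn": "apply_moves", "kwargs": {"deltas": [{"fingers":20,"delta_pos":[0,0,15],"angular":[0,0,0]},{"fingers":20,"delta_pos":[0,0,30],"angular":[0,0,0]},{"fingers":20,"delta_pos":[0,0,40],"angular":[0,0,0]},{"fingers":20,"delta_pos":[0,0,44],"angular":[0,0,0]},{"fingers":20,"delta_pos":[0,0,46],"angular":[0,0,0]},{"fingers":20,"delta_pos":[0,0,47.5],"angular":[0,0,0]},{"fingers":20,"delta_pos":[0,0,48.5],"angular":[0,0,0]},{"fingers":20,"delta_pos":[0,0,48.5],"angular":[0,0,0]},{"fingers":20,"delta_pos":[0,0,48.5],"angular":[0,0,0]}]}}

```text
clock: 11.65
tool_pos: [0.5597, 0.2088, 0.0676]
orientation: [-179.9, 0.0, -89.0]
force: [0.9, 1.6, 0.5]
opening: 0.0284
gripper_force: 29.9
```

>>> {"fn": "apply_moves", "kwargs": {"deltas": [{"fingers":40,"delta_pos":[0,0,0.5],"angular":[0,0,0]},{"fingers":45,"delta_pos":[0,0,0],"angular":[0,0,0]},{"fingers":45,"delta_pos":[0,0,0],"angular":[0,0,0]},{"fingers":45,"delta_pos":[0,0,-10],"angular":[0,0,0]},{"fingers":45,"delta_pos":[0,0,-20],"angular":[0,0,0]},{"fingers":45,"delta_pos":[0,0,-35],"angular":[0,0,0]},{"fingers":45,"delta_pos":[0,0,-60],"angular":[0,0,0]},{"fingers":45,"delta_pos":[0,0,-90],"angular":[0,0,0]},{"fingers":65,"delta_pos":[0,0,-130],"angular":[0,0,0]},{"fingers":65,"delta_pos":[0,0,-150],"angular":[0,0,0]}]}}

```text
clock: 12.65
tool_pos: [0.5606, 0.209, 0.222]
orientation: [-179.7, 0.1, -89.0]
force: [0.6, 0.8, 0.4]
opening: 0.056
gripper_force: 0.0
```

>>> {"fn": "apply_moves", "kwargs": {"deltas": [{"fingers":65,"delta_pos":[40,0,0],"angular":[0,0,0]},{"fingers":65,"delta_pos":[80,0,0],"angular":[0,0,0]},{"fingers":65,"delta_pos":[120,0,0],"angular":[0,0,0]},{"fingers":65,"delta_pos":[160,0,0],"angular":[0,0,0]},{"fingers":65,"delta_pos":[200,0,0],"angular":[0,0,0]},{"fingers":65,"delta_pos":[200,0,0],"angular":[0,0,0]},{"fingers":65,"delta_pos":[200,0,0],"angular":[0,0,0]},{"fingers":65,"delta_pos":[200,0,0],"angular":[0,0,0]}]}}

```text
clock: 13.45
tool_pos: [0.5631, 0.009, 0.2177]
orientation: [-179.9, 0.0, -89.0]
force: [-0.1, 1.3, 0.9]
opening: 0.0649
gripper_force: 0.0
```

```bash
python3 -c "
from h import *
u=ctrl.snapshot('top')[:,:,::-1]
print(ctrl.get_obs()['clock'])
cv2.imwrite('pics/s6.png',cv2.resize(u[140:270,155:385],None,fx=3.4,fy=3.4,interpolation=2))"
```

```text
13.5
```

View pics/s6.png

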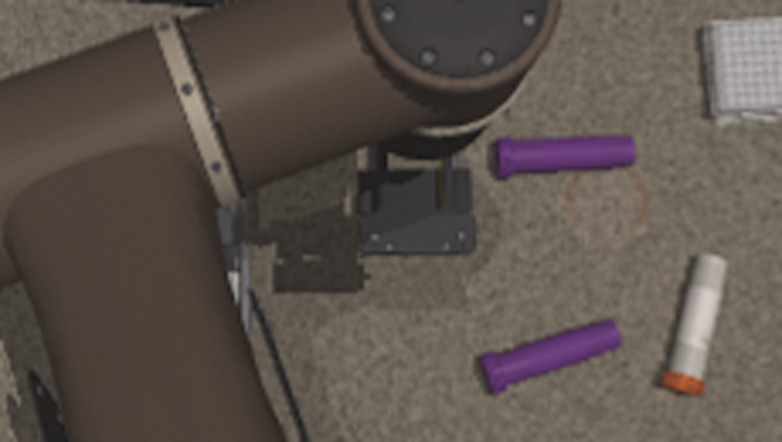

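The arm hides the chute in this picture; the orange and purple tubes are undisturbed. My ten views are used up, so I'll move back to where the top camera could see the hood, and check by measuring.

>>> {"fn": "apply_moves", "kwargs": {"deltas": [{"fingers":65,"delta_pos":[-50,0,0],"angular":[0,0,0]},{"fingers":65,"delta_pos":[-100,0,0],"angular":[0,0,0]},{"fingers":65,"delta_pos":[-150,-30,0],"angular":[0,0,0]},{"fingers":65,"delta_pos":[-200,-60,0],"angular":[0,0,0]},{"fingers":65,"delta_pos":[-200,-60,0],"angular":[0,0,0]},{"fingers":65,"delta_pos":[-200,-60,0],"angular":[0,0,0]},{"fingers":65,"delta_pos":[-200,-60,0],"angular":[0,0,0]}]}}

```text
clock: 14.2
tool_pos: [0.6187, 0.2103, 0.2165]
orientation: [179.9, -0.0, -88.9]
force: [-0.5, -0.3, -0.5]
opening: 0.0649
gripper_force: 0.0
```

```bash
python3 -c "
from h import *
u=ctrl.snapshot('top').astype(int)
def px(n,P):
    p=ctrl.camera_params(n);T=np.linalg.inv(np.array(p['cam_to_world']));c=T[:3,:3]@P+T[:3,3]
    return p['cx']+p['fx']*c[0]/-c[2],p['cy']-p['fy']*c[1]/-c[2]
for d,z in((146,.054),(112,.059)): print([np.round(px('top',np.array([.56-d/1000,.207+e,z])),1).tolist() for e in(-.054,0,.058)])
# brightness down the hood along columns: foot side, middle, cap
for x in (184,190,196,200,206,212,216): print(x,[int(v) for v in u[220:252,x].mean(1)])
print('R-B row profile');
for y in (230,231,232,240,241,242): print(y,(u[y,174:226,0]-u[y,174:226,2]).tolist())
o=ctrl.get_obs();print(o['clock'],o['tool_pos'])
"
```

```text
[[219.7, 240.9], [200.5, 240.9], [180.0, 240.8]]
[[219.7, 228.7], [200.6, 228.7], [180.0, 228.7]]
184 [130, 157, 163, 153, 146, 161, 174, 179, 186, 189, 185, 180, 173, 164, 148, 141, 145, 157, 172, 178, 182, 189, 188, 181, 174, 165, 149, 142, 143, 144, 147, 109]
190 [189, 194, 170, 154, 151, 160, 173, 179, 185, 190, 188, 175, 164, 160, 152, 150, 153, 163, 174, 180, 184, 190, 186, 180, 175, 165, 148, 146, 155, 156, 153, 107]
196 [157, 173, 170, 160, 145, 154, 171, 177, 185, 192, 192, 177, 160, 156, 158, 150, 148, 152, 154, 173, 188, 191, 187, 180, 173, 162, 148, 151, 154, 148, 149, 122]
200 [156, 173, 161, 152, 145, 152, 169, 177, 183, 191, 193, 181, 164, 157, 157, 151, 149, 155, 155, 174, 189, 192, 187, 180, 173, 162, 148, 150, 155, 148, 131, 106]
206 [152, 174, 160, 153, 149, 152, 167, 175, 183, 191, 193, 187, 168, 157, 157, 152, 153, 156, 159, 177, 190, 192, 187, 180, 172, 160, 148, 152, 154, 149, 130, 98]
212 [144, 160, 156, 154, 151, 149, 162, 175, 181, 188, 191, 186, 180, 173, 164, 141, 147, 168, 176, 182, 189, 191, 185, 179, 171, 158, 149, 153, 153, 149, 117, 85]
216 [155, 170,
[... 715 characters left out ...]
13, 14, 12, 12, 13, 13, 13, 13, 9, 6, 5, 6, 8, 7, 4]
240 [-9, -6, 6, 9, -4, -5, -4, -5, -6, 10, 12, 12, 12, 12, 12, 12, 12, 13, 12, 13, 13, 12, 11, 11, 11, 12, 11, 12, 11, 12, 11, 10, 11, 10, 11, 11, 11, 11, 10, 12, 11, 10, 11, 12, 12, 13, 12, 10, 10, 10, 7, 4]
241 [-9, -2, 8, 9, -3, -6, -5, -4, -5, 8, 11, 11, 12, 11, 10, 10, 10, 10, 11, 11, 10, 10, 10, 11, 10, 9, 9, 10, 9, 9, 8, 8, 9, 9, 9, 10, 9, 9, 9, 9, 9, 8, 9, 10, 10, 11, 10, 10, 11, 9, 6, 4]
242 [-9, -1, 7, 10, -3, -6, -6, -4, -6, 7, 10, 11, 11, 11, 10, 12, 11, 11, 11, 10, 11, 12, 11, 12, 12, 12, 12, 11, 11, 11, 10, 11, 11, 11, 11, 11, 11, 11, 10, 11, 10, 10, 11, 11, 10, 12, 11, 9, 10, 9, 6, 3]
14.25 [0.61862486 0.20953878 0.21686708]
```

Two white bodies rest at rows ~229 and ~241, within a pixel of the expected 228.7 and 240.9. Both are square across the rails with their blue caps at the blue-wall end. The gripper is clear of everything, so I'll hand in.

```bash
python3 -c "
from plant import ctrl
print(ctrl.close_job())"
```

```text
the job is handed in; nothing more can be done
None
```

Both blue-capped tubes are in the chute, resting one behind the other at the bottom with their caps towards the blue wall; the orange-capped tube was left where it lay, and the job was handed in at about 14 s.

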